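# Start the dust extractor and hold its spring-closing gate half open

## Robot

A 6-joint arm with a two-finger parallel gripper is mounted at the origin on a cart in front of the work surface, level with it; the furniture and walls round the work are solid. World frame = base frame: x ahead of the robot, y to its left, z up, the work surface at z = 0. Lengths are in m, angles in rad, forces in N, time in s.
With the tool pointing down it reaches from about 0.3 to 0.875 m from the base axis. Payload 6.4 kg.
Tool frame: the origin (TCP) lies between the finger pads; the fingertips stand ctrl.tip_extent ahead of it and the grasp point (between the pads) is the TCP (ctrl.tip_extent is the distance from the TCP to the fingertips, in m); z points along the fingers, y is the line along which they close (so a half turn about z gives the same grasp; the last joint's range is limited). The gripper opens to 85 mm and grips with 20 to 120 N. Pads are 22 mm wide; open, the fingers measure 114 mm over their backs; the gripper's body (76 mm by 85 mm) begins 54 mm behind the grasp point. The pads swing forward as they close: fully open they stand 13 mm farther back than shut.
Start: joints at [1.08, 0.181, 1.607, -0, 1.354, -0.206], TCP at [0.162, 0.552, 0.25] pointing down, gripper open.
Joint ranges: [-2.99, 2.99], [-0.89, 2.07], [0.3, 2.58], [-1.14, 4.28], [0, 2.63], [-3.12, 3.12]. Speed limits (rad/s): [2.57, 2.57, 3.01, 3.14, 3.14, 3.14].

## Interface

Orientations are given as a unit quaternion [w, x, y, z].
In Python, from bench import ctrl gives the robot as it stands.
- The arm moves only by the tool send_rows, never from a script. Its arguments are lists of equal length, an entry for each row: "dr": the turn, a rotation vector about the tool's x, y, z in units of 6 degrees (1.0 is 6 degrees), a list of three; "xyz": the shift along the tool's x, y, z in cm, a list of three; "jaw": the opening in per cent of the stroke, from 0 (shut) to 100 (fully open). In form: {"dr": [[wx, wy, wz], ...], "xyz": [[dx, dy, dz], ...], "jaw": [jaw, ...]}. A call has exactly 8 rows; each row is the pose to reach, as a shift and turn from the pose commanded when the call began, along the tool's axes at that moment; what a row does not reach only later rows make up. A row lasts 1/8 s, in which the tool goes at most 62.5 mm and 10.7 degrees, less where a joint would pass 70% of its speed; a pose out of reach is approached as far as the arm can. A call with a gripper value outside its range is refused whole. The fingers move at their own pace and stop on an object; the grip force is fixed at half the most. Time passes only in rows, so rows that repeat a pose let the fingers close, or fill a call up. It gives the time, the measured TCP pose, the force, the opening and the grip force at its end, in the units of the state.
- ctrl.get_obs(): the state, without advancing time (a new reading comes with each control period).
- ctrl.camera(name): name is "side" or "top" or "wrist"; returns the picture (420x560x3 uint8, red, green, blue); there is no depth.
- ctrl.calibration(name): a dict with "camera_matrix" (3x3 intrinsics, pixels), "D" ([k1, k2, p1, p2, k3] as OpenCV has them; the pictures are not rectified), "world_from_camera" (4x4, takes a point from camera to world coordinates). Camera axes: x right, y up, looking along -z (the intrinsics and any distortion apply to the point x, -y, -z); pixel columns grow to the right and rows downward; lengths in m; the calibration is good to about 2 mm. A picture is of the moment at which its call begins: read the wrist's pose just before it. calibration takes no time and is no camera call; for the wrist camera it gives the pose at the moment of the call.
- ctrl.hand_in(): hands the job in; it is judged then, once.
The state is a dict: "time_s": time; "q": joint angles; "dq": joint speeds; "joint_efforts": joint torques, N m; "eef_pos": TCP position; "eef_rot": TCP orientation; "wrist_force": force on the tool from outside, world axes, zero at the start; "torque": the same for the moment, N m; "opening": opening from 0.0 (shut) to 1.0 (fully open); "grasp_force": force on a finger pad.
Only numpy, scipy, OpenCV 4.12 (cv2) and the standard library are available. Lean on these libraries where they do the work, as an engineer would, in place of code of your own. Each camera call takes 0.05 s, during which the arm holds its last target. There are 200 camera calls.

## Task

Start the dust extractor against its closed gate: press the start button (the small plain one, not the mushroom-headed stop) fully down and let it come back up, and never press the stop. Then draw the suction port's spring-closing slide gate half open by its black pull grip, so that it catches sanding dust without swallowing the small wooden pieces: never let it open beyond three quarters, and leave the sanding block and wooden pieces lying where they are. Finish while holding the gate steady at half open; do not let go, the spring would shut it.

Things in the scene. Friction and masses are not known exactly. Their poses are not given: they have to be found in the camera images.
- gate: Fixed dust port: 84 mm round duct out of the bench with a flat aluminium slide gate (108 x 116 mm, top 91 mm up; spring barrels on it to 112 mm). Origin: bench level, duct axis. The shutter opens along its -x (within 0.26 rad of straight towards the robot), +z up. Guide rails run 170 mm out along -x, 112 mm wide, 91 mm up. Index strip at -y: ticks at 0, 1/4, 1/2 (thick), 3/4, full for a pointer.
- shutter (a joint): Travel of the shutter blade in m: 0 = shut (the start), 0.040 = half open (the blade's edge crosses the centre of the round opening), 0.080 = fully open. Springs in the two barrels pull it shut: about 3 N when shut, 9 N at half, 15 N fully open, plus about 0.5 N of friction. Let go, it slides shut.
- pull (a point): Centre of the black pull grip that stands up on the shutter's crossbar and moves with it: upright block 16 mm along the gate's x, 44 mm along y, 42 mm tall (113 to 155 mm above the bench; this point 134 mm). Shut, it is 70 mm along the gate's -x from the duct axis. Crossbar below: 14 x 114 mm, top 108 mm up. Axes as the gate. Pinch it from above across its 16 mm or push it along -x.
- port (a point): Centre of the 76 mm round opening in the gate's top face, 91 mm above the bench. A steel rim stands round it, 9 mm high.
- starter: Fixed grey motor-starter box, 140 (x) x 92 (y) x 72 mm tall, beside the gate, on either side of it. Two round black buttons on top, 72 mm apart along its x: start on its -x half (nearer the robot), stop on its +x half. Origin: centre of its underside. Turned up to 0.26 rad from the robot's x. A short conduit leaves its +y side.
- start_top (a point): Centre of the top face of the start button: a flat plain black cylinder 28 mm across, 87 mm above the bench, 11 mm proud of its collar (40 mm across). It is pressed straight down.
- start_button (a joint): Travel of the start button in m: 0 = up, 0.006 = fully down; a spring returns it (about 2 N at the top, 5 N fully down).
- stop_top (a point): Centre of the top of the stop button: a taller black mushroom head 40 mm across, 104 mm above the bench. To be left alone.
- stop_button (a joint): Travel of the stop button in m: 0 = up, 0.006 = fully down.
- sanding_block: Loose cork sanding block 42 x 75 x 27 mm lying on the bench to the right of the work; origin centre of its underside. Leave alone.
- wood_slice: Loose round slice of branch, 47 mm across, 15 mm thick, lying on the bench between the work and the robot; origin centre of its underside. Leave alone.
- offcut_2: Loose pale wooden offcut 30 x 80 x 18 mm lying on the bench between the work and the robot; origin centre of its underside. Leave alone.

How it is judged:
On the way, in this order (a step that is already met when the one before it is completed fails the run):
1. the start button is pressed fully down while the gate is shut (value of joint start_button above 0.0052 m and value of joint shutter below 0.004 m), for 0.05 s.
2. the start button is let up again while the gate is still shut (value of joint start_button below 0.001 m and value of joint shutter below 0.004 m), for 0.1 s.
3. the gate is drawn half open and held there (value of joint shutter between 0.034 and 0.046 m and value of joint start_button below 0.001 m), for 0.5 s.
At the end, for the whole second after the job is handed in: The fingers hold the shutter still (under 10 mm/s, with more than 3 N on it) at half travel, 40 mm within 6 mm; both buttons are up (all of step 3 and velocity of joint shutter between -0.01 and 0.01 m/s and contact force between the fingers and gate above 3 N and value of joint stop_button below 0.001 m); the arm keeps its last pose, push and grip.
It fails at once if the stop button is pressed (value of joint stop_button above 0.002 m).
It fails at once if the gate is opened beyond three quarters (62 mm) (value of joint shutter above 0.062 m).
It fails at once if the sanding block or a wooden piece is shifted by more than 15 mm (distance of any of sanding_block, wood_slice, offcut_2 from where it was at the start of the episode above 0.015 m).
It also fails if it takes over 38 s, if anything falls off the work surface, if the arm or the gripper's body presses on something with over 40 N, if the wrist force passes 120 N, or if a joint passes its speed limit or range.

## Working session

There is one attempt and no reset: what is moved stays moved. The work goes in short steps, Python scripts to look and compute and a tool call to move; the robot and the scene stay as the last step left them, time stands still between calls to the robot, and variables do not carry over. Pictures are saved under pics/ and viewed, at most 10 in all, crops included, and the job is handed in when it is done.

Besides the shell and the picture viewer there is one more tool, called after "Request:" as a command line: name --argument value ..., lists and objects as JSON in quotes. send_rows: Moves the arm, as the interface text tells. Its arguments: {"type":"object","properties":{"dr":{"type":"array","items":{"type":"array","items":{"type":"number"}}},"xyz":{"type":"array","items":{"type":"array","items":{"type":"number"}}},"jaw":{"type":"array","items":{"type":"number"}}},"required":["dr","xyz","jaw"]}

```bash
mkdir -p pics; cat > h.py <<'E'
import numpy as np, cv2
from bench import ctrl
def ray(name,u,v,cal=None):
    c=cal or ctrl.calibration(name);K=np.array(c["camera_matrix"]);D=np.array(c["D"],float);T=np.array(c["world_from_camera"])
    p=cv2.undistortPoints(np.array([[[u,v]]],float),K,D)[0,0]
    return T[:3,3],T[:3,:3]@np.array([p[0],-p[1],-1.])
def onz(name,u,v,z,cal=None):
    o,d=ray(name,u,v,cal);return o+d*(z-o[2])/d[2]
def save(name,f):
    im=ctrl.camera(name);cv2.imwrite(f,im[:,:,::-1]);return im
E
python3 - <<'E'
from h import *
o=ctrl.get_obs();print(o["eef_pos"],o["eef_rot"],o["time_s"],ctrl.tip_extent,o["opening"])
save("top","pics/top.png");save("side","pics/side.png")
for n in("top","side"):print(np.round(ctrl.calibration(n)["world_from_camera"],3))
E
```

```text
[0.1612932  0.55137869 0.24939089] [-2.98001077e-04  1.41912720e-01  9.89878791e-01 -8.18891746e-04] 0.0 0.019 1.0006000091414036
[[ 0.009  0.994 -0.108  0.334]
 [-1.     0.006 -0.024  0.065]
 [-0.023  0.108  0.994  1.187]
 [ 0.     0.     0.     1.   ]]
[[-0.917  0.167 -0.363  0.119]
 [-0.399 -0.33   0.855  0.933]
 [ 0.023  0.929  0.369  0.485]
 [ 0.     0.     0.     1.   ]]
```

View pics/top.png

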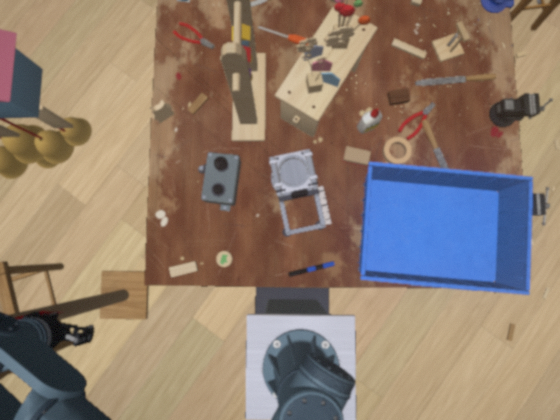

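View pics/side.png

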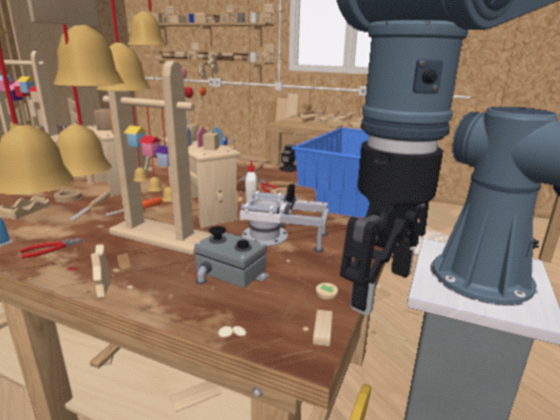

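The top view shows the starter at about (221,178), with the stop button near (221,162) and start near (219,187). The gate is at (297,172) with its rails pointing down towards the robot. I'll enlarge this area.

```bash
python3 - <<'E'
from h import *
im=cv2.imread("pics/top.png")[140:245,190:340];cv2.imwrite("pics/c.png",cv2.resize(im,None,fx=5,fy=5,interpolation=cv2.INTER_CUBIC))
for n,u,v,z in [("start",219,187,.087),("stop",221,162,.104),("grip",299,194,.155),("port",294,169,.1)]:print(n,onz("top",u,v,z).round(4))
E
```

```text
start [0.5139 0.2326 0.087 ]
stop [0.5818 0.226  0.104 ]
grip [0.4852 0.0112 0.155 ]
port [0.5635 0.0222 0.1   ]
```

View pics/c.png

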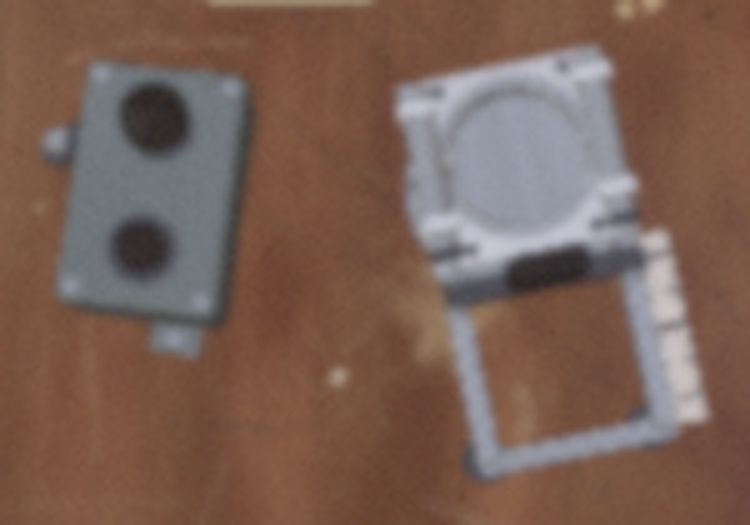

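```bash
python3 - <<'E'
from h import *
im=cv2.imread("pics/top.png");b=cv2.GaussianBlur(im,(0,0),.6).max(2)
for n,(u,v),z in [("start",(218,189),.087),("stop",(221,163),.104),("grip",(300,193),.155)]:
    m=(b<85).astype(np.uint8);w=np.zeros_like(m);cv2.circle(w,(u,v),11,1,-1);k,l,s,c=cv2.connectedComponentsWithStats(m*w)
    i=l[v,u];print(n,i,s[i],c[i].round(2),onz("top",*c[i],z).round(4))
p=lambda x,y,z:onz("top",190+(x+.5)/5-.5,140+(y+.5)/5-.5,z)
print("port",p(517,160,.1))
for a in [((455,305),(488,470)),((630,275),(660,430))]:
    d=p(*a[0],.091)-p(*a[1],.091);print(np.arctan2(d[1],d[0]))
d=p(490,460,.091)-p(665,425,.091);print(np.arctan2(d[1],d[0])-np.pi/2)
d=p(95,65,.072)-p(65,298,.072);print("box",np.arctan2(d[1],d[0]))
E
```

```text
start 1 [212 184  12  12 112] [217.73 189.27] [0.5074 0.236  0.087 ]
stop 1 [214 157  14  14 159] [220.6  163.35] [0.578  0.2271 0.104 ]
grip 1 [290 190  21   9 124] [299.53 194.08] [0.485  0.0098 0.155 ]
port [0.55612186 0.02501154 0.1       ]
0.20136246066193988
0.1854945806147763
0.20436710222413756
box -0.09999926954842125
```

```bash
cat >> h.py <<'E'
from scipy.spatial.transform import Rotation as Ro
def go(p,yaw,base=None):
    """numbers for a move to world p, tool down with tool y at yaw; base=(pos,quat wxyz)"""
    o=ctrl.get_obs();R=Ro.from_quat(np.roll(o["eef_rot"],-1))
    y=np.array([np.cos(yaw),np.sin(yaw),0]);z=np.array([0,0,-1.]);T=Ro.from_matrix(np.c_[np.cross(y,z),y,z])
    print("t",o["time_s"],o["eef_pos"].round(4),"F",np.round(o["wrist_force"],1))
    print("xyz",(R.inv().apply(np.array(p)-o["eef_pos"])*100).round(2),"dr",(np.degrees((R.inv()*T).as_rotvec())/6).round(2))
E
python3 -c "
from h import *
go([.507,.2355,.16],.2)"
```

```text
t 0.1 [0.1613 0.5514 0.2495] F [0.8 0.5 0.2]
xyz [-42.06 -20.59   8.97] dr [-2.000e-02  1.000e-02  1.037e+01]
```

Request:
send_rows --dr '[[0,0,1.5],[0,0,3],[0,0,4.5],[0,0,6],[0,0,7.5],[0,0,9],[0,0,10.4],[0,0,10.4]]' --xyz '[[-5,-2.5,0],[-10.5,-5.1,0],[-16,-7.8,0],[-21,-10.3,2],[-26.5,-13,4],[-32,-15.5,6],[-37,-18,7.5],[-42.1,-20.6,9]]' --jaw '[0,0,0,0,0,0,0,0]'

```text
time_s: 1.1
eef_pos: [0.5087, 0.2343, 0.1594]
eef_rot: [-0.0, 0.635, 0.773, -0.0]
wrist_force: [0.0, 1.0, 0.6]
opening: 0.001
grasp_force: 0.0
```

```bash
python3 -c "
from h import *
go([.507,.2355,.16],.2)
import pickle
pickle.dump(ctrl.calibration('wrist'),open('w.pkl','wb'))
save('wrist','pics/w1.png')"
```

```text
t 1.1 [0.5087 0.2343 0.1594] F [0.  1.  0.6]
xyz [ 0.15 -0.14 -0.06] dr [-0.01 -0.   -0.05]
```

View pics/w1.png

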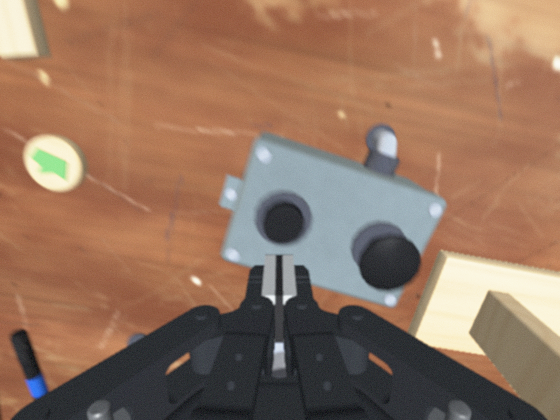

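The wrist view shows the start button at about (284,222) and the stop head at about (390,262). The shut fingertips are at about (279,258).

```bash
python3 -c "
from h import *
import pickle
c=pickle.load(open('w.pkl','rb'))
im=cv2.imread('pics/w1.png').max(2)
print(onz('w',284,222,.087,c),onz('w',390,262,.104,c))
print(c['world_from_camera'].round(3))
"
```

```text
[0.51041285 0.2398695  0.087     ] [0.5786058  0.23293084 0.104     ]
[[ 0.981 -0.184 -0.06   0.493]
 [ 0.193  0.931  0.309  0.314]
 [-0.001 -0.315  0.949  0.283]
 [ 0.     0.     0.     1.   ]]
```

Request:
send_rows --dr '[[0,0,0],[0,0,0],[0,0,0],[0,0,0],[0,0,0],[0,0,0],[0,0,0],[0,0,0]]' --xyz '[[0.36,0.07,1],[0.36,0.07,3],[0.36,0.07,4.8],[0.36,0.07,5.4],[0.36,0.07,5.7],[0.36,0.07,5.9],[0.36,0.07,6.05],[0.36,0.07,6.05]]' --jaw '[0,0,0,0,0,0,0,0]'

```text
time_s: 2.15
eef_pos: [0.5079, 0.2399, 0.1003]
eef_rot: [0.0, 0.634, 0.773, 0.0]
wrist_force: [-3.0, 2.4, 5.2]
opening: 0.001
grasp_force: 2.3
```

Request:
send_rows --dr '[[0,0,0],[0,0,0],[0,0,0],[0,0,0],[0,0,0],[0,0,0],[0,0,0],[0,0,0]]' --xyz '[[0,0,0.1],[0,0,0.2],[0,0,0.3],[0,0,0.4],[0,0,0.4],[0,0,0.4],[0,0,0.4],[0,0,0.4]]' --jaw '[0,0,0,0,0,0,0,0]'

```text
time_s: 3.15
eef_pos: [0.5082, 0.2401, 0.0997]
eef_rot: [0.0, 0.634, 0.773, 0.001]
wrist_force: [-13.9, -1.2, 32.5]
opening: -0.003
grasp_force: 15.9
```

Request:
send_rows --dr '[[0,0,0],[0,0,0],[0,0,0],[0,0,0],[0,0,0],[0,0,0],[0,0,0],[0,0,0]]' --xyz '[[0,0,-2],[0,0,-5],[0,0,-8],[-3,-1,-11],[-9,-2.7,-11],[-15,-4.5,-11],[-21,-6.3,-11],[-21.8,-6.6,-11]]' --jaw '[0,0,0,40,50,60,60,60]'

```text
time_s: 4.15
eef_pos: [0.4857, 0.009, 0.2059]
eef_rot: [0.001, 0.636, 0.771, -0.0]
wrist_force: [-0.2, 0.0, 0.3]
opening: 0.601
grasp_force: 0.0
```

```bash
python3 -c "
from h import *
go([.487,.012,.205],.2)
import pickle
pickle.dump(ctrl.calibration('wrist'),open('w.pkl','wb'))
save('wrist','pics/w2.png')"
```

```text
t 4.15 [0.4857 0.009  0.2059] F [-0.2  0.   0.3]
xyz [0.27 0.19 0.09] dr [ 0.01  0.02 -0.08]
```

View pics/w2.png

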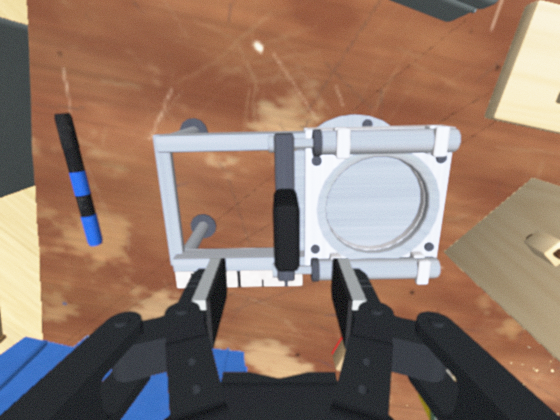

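The grip spans about (275–299, 190–270) and lies square to the jaws. The gate is shut, with the rim centre at about (376,203).

```bash
python3 -c "
from h import *
import pickle
c=pickle.load(open('w.pkl','rb'))
for n,u,v,z in [('gripc',287,231,.155),('g_l',275,231,.155),('g_r',299,231,.155),('top',286,192,.155),('bot',287,270,.155),('port',376,203,.1),('tickA',303,280,.091),('tickB',178,282,.091)]:print(n,onz('w',u,v,z,c).round(4))
g=onz('w',287,231,.155,c);go([g[0],g[1],.136],.2)
"
```

```text
gripc [0.4884 0.0174 0.155 ]
g_l [0.4815 0.0161 0.155 ]
g_r [0.4953 0.0188 0.155 ]
top [0.4832 0.0405 0.155 ]
bot [ 0.4935 -0.0078  0.155 ]
port [0.5551 0.0298 0.1   ]
tickA [ 0.5174 -0.0499  0.091 ]
tickB [ 0.4141 -0.0718  0.091 ]
t 4.2 [0.4857 0.0099 0.2058] F [-0.3 -0.9  0.1]
xyz [0.69 0.41 6.98] dr [ 0.    0.01 -0.07]
```

Request:
send_rows --dr '[[0,0,0],[0,0,0],[0,0,0],[0,0,0],[0,0,0],[0,0,0],[0,0,0],[0,0,0]]' --xyz '[[0.5,0.3,0],[0.5,0.3,1],[0.5,0.3,2.2],[0.5,0.3,3.4],[0.5,0.3,4.6],[0.5,0.3,5.8],[0.5,0.3,6.8],[0.5,0.3,6.8]]' --jaw '[45,45,45,45,45,45,45,45]'

```text
time_s: 5.2
eef_pos: [0.4869, 0.0184, 0.1368]
eef_rot: [-0.001, 0.634, 0.773, -0.0]
wrist_force: [0.1, 0.4, -1.0]
opening: 0.447
grasp_force: 0.0
```

Request:
send_rows --dr '[[0,0,0],[0,0,0],[0,0,0],[0,0,0],[0,0,0],[0,0,0],[0,0,0],[0,0,0]]' --xyz '[[0,0,0],[0,0,0],[0,0,0],[0,0,0],[0,0,0],[0,0,0],[0,0,0],[0,0,0]]' --jaw '[38,30,24,20,15,10,5,5]'

```text
time_s: 6.2
eef_pos: [0.4882, 0.0183, 0.1383]
eef_rot: [0.001, 0.634, 0.773, 0.0]
wrist_force: [4.2, 1.2, 4.9]
opening: 0.177
grasp_force: 59.5
```

Request:
send_rows --dr '[[0,0,0],[0,0,0],[0,0,0],[0,0,0],[0,0,0],[0,0,0],[0,0,0],[0,0,0]]' --xyz '[[0,-0.5,0],[0,-1.1,0],[0,-1.8,0],[0,-2.5,0],[0,-3.2,0],[0,-3.7,0],[0,-4,0],[0,-4,0]]' --jaw '[5,5,5,5,5,5,5,5]'

```text
time_s: 7.2
eef_pos: [0.4493, 0.0099, 0.1383]
eef_rot: [0.002, 0.634, 0.773, 0.001]
wrist_force: [9.0, 1.3, 1.3]
opening: 0.178
grasp_force: 59.5
```

```bash
python3 -c "
from h import *
import pickle
o=ctrl.get_obs();d=o['eef_pos']-np.array([.4882,.0183,.1383]);print(o['eef_pos'],np.linalg.norm(d[:2]),np.arctan2(-d[1],-d[0]),o['wrist_force'],o['opening'],o['grasp_force'])
pickle.dump(ctrl.calibration('wrist'),open('w.pkl','wb'))
save('wrist','pics/w3.png')
im=save('top','pics/top2.png')[:,:,::-1];cv2.imwrite('pics/c2.png',cv2.resize(im[140:245,240:340],None,fx=5,fy=5,interpolation=cv2.INTER_CUBIC))"
```

```text
[0.44929347 0.00993253 0.13830908] 0.039796134188422365 0.21183909674994436 [9.01896559 1.31817816 1.3490957 ] 0.17752665068294854 59.45897340774536
```

View pics/w3.png

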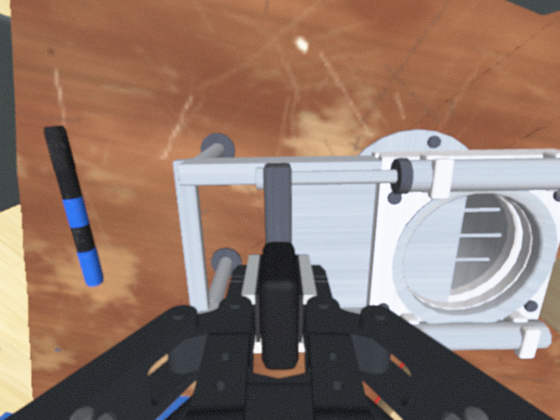

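The gate is visibly about half open, with the blade edge at u≈462 and the rim spanning roughly 393–555. I'll check this numerically against the crossbar-to-port distance, which should be 110 mm.

```bash
python3 -c "
from h import *
import pickle
c=pickle.load(open('w.pkl','rb'))
a=np.array([np.cos(.2),np.sin(.2),0])
for n,u,v,z in [('barL',264.5,200,.108),('barR',291.5,200,.108),('rimL',393,252,.1),('rimR',555,250,.1),('edge',462,255,.088)]:
  print(n,(onz('w',u,v,z,c)@a).round(4))
o,k=ctrl.get_obs(),ctrl.calibration('top');print('port from top',np.array([.5561,.025,0])@a,'wrist2',np.array([.5551,.0298,0])@a,'tcp',o['eef_pos']@a)
"
```

```text
barL 0.4349
barR 0.4483
rimL 0.5053
rimR 0.5961
edge 0.5518
port from top 0.5499817572073911 wrist2 0.5499553034173661 tcp 0.44242473722459
```

View pics/c2.png

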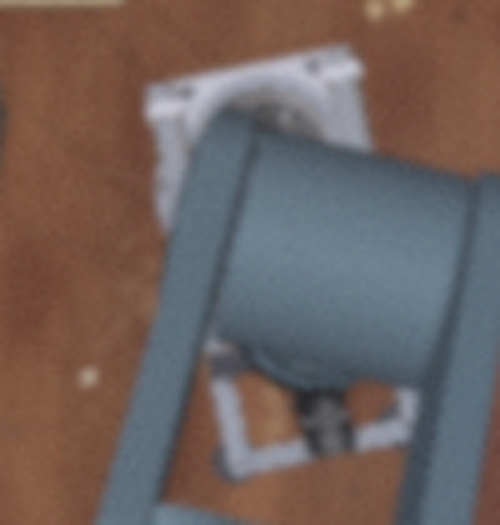

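The bar-to-port distance is 109 mm, so travel is about 39–40 mm, which agrees with the TCP displacement of 39.8 mm. The arm covers most of the gate in the top view. I'll hold for one more second.

Request:
send_rows --dr '[[0,0,0],[0,0,0],[0,0,0],[0,0,0],[0,0,0],[0,0,0],[0,0,0],[0,0,0]]' --xyz '[[0,0,0],[0,0,0],[0,0,0],[0,0,0],[0,0,0],[0,0,0],[0,0,0],[0,0,0]]' --jaw '[5,5,5,5,5,5,5,5]'

```text
time_s: 8.3
eef_pos: [0.4495, 0.01, 0.1383]
eef_rot: [0.002, 0.634, 0.773, 0.001]
wrist_force: [8.7, -0.0, 1.0]
opening: 0.175
grasp_force: 59.4
```

```bash
python3 -c "
from h import *
o=ctrl.get_obs();print(o['eef_pos'],o['wrist_force'],o['grasp_force']);print(ctrl.hand_in())"
```

```text
[0.44947041 0.00996649 0.1383115 ] [ 8.66508019 -0.01756553  0.97730184] 59.40529704093933
the job is handed in; nothing more can be done
None
```

I pressed the start button down to its stop and let it up with the gate shut, then drew the gate to half open (about 39–40 mm measured) and handed the job in still gripping it; no verdict came back.

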